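# Unmould stamp blocks and slide them under the drying shelf

## Task

Lift every cast stamp block out of the two rubber moulds and slide them all, flat on the table with the rib up, right in under the low clear drying shelf, one to a lane, until their near ends are about level with its front edge or deeper. Once all of them are in, push the fan's toggle switch on top of the shelf fully over to on. Do not knock over the jar or the glue stick.

Things in the scene. Friction and masses are not known exactly. Their poses are not given: they have to be found in the camera images.
- block_a1: Cast grey stamp block, possibly absent (None). An inverted-T section: flat slab 110 x 60 x 16 mm (x, y, z) with a grip rib 110 long x 24 wide along its middle, rib top 36 mm above the underside. About 0.25 kg. Origin: centre of the underside; x along the rib, z up. Starts in cavity 1 of mould_a (x = -0.078 in the mould's frame), rib across the mould's x.
- block_a2: Cast grey stamp block, possibly absent (None). An inverted-T section: flat slab 110 x 60 x 16 mm (x, y, z) with a grip rib 110 long x 24 wide along its middle, rib top 36 mm above the underside. About 0.25 kg. Origin: centre of the underside; x along the rib, z up. Starts in cavity 2 of mould_a (x = +0.000 in the mould's frame), rib across the mould's x.
- block_a3: Cast grey stamp block, possibly absent (None). An inverted-T section: flat slab 110 x 60 x 16 mm (x, y, z) with a grip rib 110 long x 24 wide along its middle, rib top 36 mm above the underside. About 0.25 kg. Origin: centre of the underside; x along the rib, z up. Starts in cavity 3 of mould_a (x = +0.078 in the mould's frame), rib across the mould's x.
- block_b1: Cast grey stamp block, possibly absent (None). An inverted-T section: flat slab 110 x 60 x 16 mm (x, y, z) with a grip rib 110 long x 24 wide along its middle, rib top 36 mm above the underside. About 0.25 kg. Origin: centre of the underside; x along the rib, z up. Starts in cavity 1 of mould_b (x = -0.078 in the mould's frame), rib across the mould's x.
- block_b2: Cast grey stamp block, possibly absent (None). An inverted-T section: flat slab 110 x 60 x 16 mm (x, y, z) with a grip rib 110 long x 24 wide along its middle, rib top 36 mm above the underside. About 0.25 kg. Origin: centre of the underside; x along the rib, z up. Starts in cavity 2 of mould_b (x = +0.000 in the mould's frame), rib across the mould's x.
- block_b3: Cast grey stamp block, possibly absent (None). An inverted-T section: flat slab 110 x 60 x 16 mm (x, y, z) with a grip rib 110 long x 24 wide along its middle, rib top 36 mm above the underside. About 0.25 kg. Origin: centre of the underside; x along the rib, z up. Starts in cavity 3 of mould_b (x = +0.078 in the mould's frame), rib across the mould's x.
- mould_a: Black rubber gang mould, fixed, 238 x 132 mm (x, y), rim 20 mm high. Three open cavities at x = -0.078, 0, +0.078, each 67 x 116 mm, floor at 6 mm, so a block has about 3 mm of play and its rib stands 22 mm proud of the rim (slab 2 mm proud). Origin: centre of the underside. One mould is left of the robot, one right; which is which varies.
- mould_b: Black rubber gang mould, fixed, 238 x 132 mm (x, y), rim 20 mm high. Three open cavities at x = -0.078, 0, +0.078, each 67 x 116 mm, floor at 6 mm, so a block has about 3 mm of play and its rib stands 22 mm proud of the rim (slab 2 mm proud). Origin: centre of the underside. One mould is left of the robot, one right; which is which varies.
- shelf: Clear drying shelf, fixed: board 350 wide (y), 150 deep (x), underside 46, top 54 mm above the table, cheeks 330 mm apart, back stop face at x = 0.142; open at the front (robot side). Guide rails on the table under it (4 wide, 14 high, x 0.010 to 0.142, at y = -0.0825, 0, 0.0825) part it into 4 lanes. Origin: middle of front edge, table level; x inward. A white fan box stands on top at the back.
- switch (a joint): Toggle lever of the drying fan, a 70 mm stick with a black 26 mm ball, pivoted 76 mm above the table on a block on the shelf (shelf x 0.105, y -0.115), right of the fan box (x 0.097 to 0.147, y -0.03 to 0.14, top 116 mm): 0 = off (leaning out towards the robot), 1.0 = fully on (leaning away, to the shelf's +x). Starts near 0, light to push, stays where left.
- switch_tip (a point): Centre of the ball at the tip of the fan's toggle lever; moves with it in an arc of 70 mm radius.
- jar: Glass jar standing on the left beyond the mould, 90 mm tall, 72 mm across; origin centre of the underside.
- glue_stick: White glue stick standing upright on the right beyond the mould, 85 mm tall, 28 mm across; origin centre of the underside.

How it is judged (in metres and radians):
On the way, in this order (a step that is already met when the one before it is completed fails the run):
1. every block present lies flat, rib up, under the drying shelf (centre at least 35 mm in from the front edge) (x of block_a1 in the frame of shelf between 0.035 and 0.13 m and y of block_a1 in the frame of shelf between -0.16 and 0.16 m and height (world z) of block_a1 between -0.01 and 0.01 m and angle between each of block_a1, block_a2, block_a3, block_b1, block_b2, block_b3's own z axis and vertical below 0.15 rad and x of block_a2 in the frame of shelf between 0.035 and 0.13 m and y of block_a2 in the frame of shelf between -0.16 and 0.16 m and height (world z) of block_a2 between -0.01 and 0.01 m and x of block_a3 in the frame of shelf between 0.035 and 0.13 m and y of block_a3 in the frame of shelf between -0.16 and 0.16 m and height (world z) of block_a3 between -0.01 and 0.01 m and x of block_b1 in the frame of shelf between 0.035 and 0.13 m and y of block_b1 in the frame of shelf between -0.16 and 0.16 m and height (world z) of block_b1 between -0.01 and 0.01 m and x of block_b2 in the frame of shelf between 0.035 and 0.13 m and y of block_b2 in the frame of shelf between -0.16 and 0.16 m and height (world z) of block_b2 between -0.01 and 0.01 m and x of block_b3 in the frame of shelf between 0.035 and 0.13 m and y of block_b3 in the frame of shelf between -0.16 and 0.16 m and height (world z) of block_b3 between -0.01 and 0.01 m), for 0.2 s.
2. the fan switch is pushed over to on (above 0.8 rad) (value of joint switch above 0.8 rad), for 0.2 s.
At the end, for the whole second after the job is handed in: Every block present lies at rest, flat on the table with its rib up (within 0.15 rad), under the shelf: its centre 35 mm or more in from the front edge (so at most about 20 mm sticks out) and between the side cheeks; and the fan switch stands above 0.8 rad (all of step 1 and value of joint switch above 0.8 rad and linear speed of each of block_a1, block_a2, block_a3, block_b1, block_b2, block_b3 below 0.02 m/s); the robot touches nothing.
It fails at once if the jar is knocked over (angle between jar's own z axis and vertical above 0.6 rad).
It fails at once if the glue stick is knocked over (angle between glue_stick's own z axis and vertical above 0.6 rad).
Of block_a1, block_a2, block_a3, block_b1, block_b2, block_b3 only 3 to 4 are there at a start; the rules pass over those that are not, and their reading is None.
At some moment in a run one of block_a1, block_a2, block_a3, block_b1, block_b2, block_b3 may be knocked a few centimetres aside while the robot is not near it.
Once in a run the grip may slacken for a moment while it holds something.
It also fails if it takes over 210 s, if anything falls off the work surface, if the arm or the gripper's body presses on something with over 40 N, if the wrist force passes 120 N, or if a joint passes its speed limit or range.

## Robot

A 6-joint arm with a two-finger parallel gripper is mounted at the origin on the work surface. World frame = base frame: x ahead of the robot, y to its left, z up, the work surface at z = 0. Lengths are in mm, angles in rad, forces in N, time in s.
With the tool pointing down it reaches from about 275 to 975 mm from the base axis. Payload 8.4 kg.
Tool frame: the origin (TCP) lies between the finger pads; the fingertips stand 14 mm ahead of it and the grasp point (between the pads) lies 5 mm behind it; z points along the fingers, y is the line along which they close (so a half turn about z gives the same grasp; the last joint's range is limited). The gripper opens to 92 mm and grips with 3 to 60 N. Pads are 20 mm wide; open, the fingers measure 128 mm over their backs; the gripper's body (75 mm by 189 mm) begins 69 mm behind the grasp point.
Start: joints at [-1.244, 0.353, 1.633, -0, 1.155, -0.002], TCP at [201.816, -591.522, 228.583] pointing down, gripper open.
Joint ranges: [-2.63, 2.63], [-0.92, 2.1], [0.06, 2.66], [-1.3, 4.44], [0, 2.69], [-3.02, 3.02]. Speed limits (rad/s): [2.22, 2.22, 2.79, 3.14, 3.14, 3.14].

## Interface

Orientations are given as [roll, pitch, yaw] about the fixed x, y, z axes, in that order (R = Rz(yaw) Ry(pitch) Rx(roll)).
In Python, from workcell import env, vision, get_obs gives the robot as it stands (env), with the cameras (vision) and the readings as plain functions.
- The arm moves only by the tool inch_along, called after "Request:" as name(argument=value, ...) on one line, values as JSON. Schema: {"type":"object","properties":{"moves":{"type":"object","properties":{"plan":{"type":"array","items":{"type":"array","items":{"type":"number"},"minItems":5,"maxItems":5},"minItems":1,"maxItems":10}},"additionalProperties":false,"required":["plan"]},"grip_force":{"type":"number"},"only":{"type":"string"},"quiet":{"type":"boolean"},"lines":{"type":"string"}},"required":["moves"],"additionalProperties":false}. moves is an object whose key "plan" holds a list of rows, 1 to 10 of them, each of 5 numbers: dx, dy, dz in fractions of the full range, 1 being 500 mm, then a turn about the tool's z in fractions of the full range, 1 being 2 pi rad, then the opening from 0.0 (shut) to 1.0 (fully open); each row is the pose to reach, as a shift and turn from the pose commanded when the call began, along the tool's axes at that moment; what a row does not reach only later rows make up. A row lasts 1/10 s, in which the tool goes at most 50 mm and 0.15 rad, less where a joint would pass 70% of its speed; a pose out of reach is approached as far as the arm can. The fingers move at their own pace and stop on an object; grip_force is the grip in N (left out, the last holds). Time passes only in rows, so rows that do not move let the fingers close. The tool returns the time, the measured TCP pose, the force, the opening and the grip force at its end. only (a regular expression) keeps the lines of the reply that match it, lines (a string "A,B") keeps lines A to B, and quiet returns only ok. Input that does not fit is refused with a message, and nothing moves.
- get_obs(): the state, without advancing time (a new reading comes with each control period).
- vision.grab_frame(name): name is "scene" or "side" or "wrist"; returns the picture (480x640x3 uint8, red, green, blue); there is no depth.
- vision.camera_params(name): a dict with "camera_matrix" (3x3 intrinsics, pixels), "k1" (the pictures are not rectified: a ray, as slopes to the right and down, at radius r is drawn at 1 + k1 r^2 times it, then the intrinsics apply), "view" (4x4, takes a point from world to camera coordinates). Camera axes: x right, y down, z forward; pixel columns grow to the right and rows downward; lengths in mm; the calibration is good to about 2 mm. A picture is of the moment at which its call begins: read the wrist's pose just before it. camera_params takes no time and is no camera call; for the wrist camera it gives the pose at the moment of the call.
- env.sign_off(): hands the job in; it is judged then, once.
The state is a dict: "t": time; "q": joint angles; "joint_velocities": joint speeds; "tau": joint torques, N m; "eef_pos": TCP position; "eef_rot": TCP orientation; "ft_force": force on the tool from outside, world axes, zero at the start; "ft_torque": the same for the moment, N m; "opening": opening from 0.0 (shut) to 1.0 (fully open); "gripper_force": force on a finger pad.
Only numpy, scipy, OpenCV 4.12 (cv2) and the standard library are available. Lean on these libraries where they do the work, as an engineer would, in place of code of your own. Each camera call takes 0.05 s, during which the arm holds its last target. There are 200 camera calls.

## Working session

There is one attempt and no reset: what is moved stays moved. The work goes in short steps, Python scripts to look and compute and a tool call to move; the robot and the scene stay as the last step left them, time stands still between calls to the robot, and variables do not carry over. Pictures are saved under pics/ and viewed, at most 14 in all, crops included, and the job is handed in when it is done.

```bash
ls; mkdir -p pics; cat > h.py <<'E'
import numpy as np,cv2
from workcell import env, vision, get_obs
def cam(n):
    return vision.camera_params(n)
def ray(c,u,v):
    K=np.array(c["camera_matrix"]);k=c["k1"]
    d=np.linalg.inv(K)@[u,v,1.]; p=d[:2]; q=p.copy()
    for _ in range(20): q=p/(1+k*(q@q))
    V=np.array(c["view"]);R=V[:3,:3];t=V[:3,3]
    r=R.T@np.array([q[0],q[1],1.]); return -R.T@t, r/np.linalg.norm(r)
def onz(c,u,v,z):
    o,d=ray(c,u,v); return o+d*(z-o[2])/d[2]
def tri(rs):
    A=np.zeros((3,3));b=np.zeros(3)
    for o,d in rs:
        P=np.eye(3)-np.outer(d,d);A+=P;b+=P@o
    p=np.linalg.solve(A,b); return p,[np.linalg.norm((np.eye(3)-np.outer(d,d))@(p-o)) for o,d in rs]
def proj(c,p):
    V=np.array(c["view"]);x=V[:3,:3]@np.array(p,float)+V[:3,3];q=x[:2]/x[2];q=q*(1+c["k1"]*(q@q))
    return (np.array(c["camera_matrix"])@[q[0],q[1],1])[:2]
def snap(n,f):
    im=vision.grab_frame(n);cv2.imwrite("pics/"+f+".png",im[:,:,::-1]);return im
E
python3 - <<'E'
from h import *
for n in("scene","side","wrist"):
    snap(n,n+"0");c=cam(n);o,d=ray(c,320,240);print(n,o.round(),d.round(2),c["camera_matrix"][0][0])
print(get_obs())
E
```

```text
pics
workcell.py
scene [1134. -171. 1078.] [-0.5   0.15 -0.86] 572.823383342153
side [416. 670. 849.] [ 0.12 -0.69 -0.72] 439.4291932668526
wrist [ 264. -569.  384.] [-0.23 -0.08 -0.97] 362.8125763095924
{'t': 0.15, 'q': array([-1.24440750e+00,  3.53463644e-01,  1.63393402e+00,  6.54441921e-06,
        1.15522833e+00, -2.38534995e-03]), 'joint_velocities': array([-0.00112826, -0.00133077, -0.00167638,  0.00018902, -0.00036313,
        0.00023777]), 'tau': array([ 1.25470201e-04, -5.94209111e+01, -3.34468997e+01,  6.97931810e-02,
        2.03875668e-02, -6.18661943e-05]), 'eef_pos': array([ 201.69788922, -591.18187243,  228.06456036]), 'eef_rot': array([-3.14055933e+00, -8.44953385e-06,  3.28771530e-01]), 'ft_force': array([-0.21962838,  0.42881151,  0.82334722]), 'ft_torque': array([ 0.00818196, -0.01845865, -0.02192454]), 'gripper_force': 0.0, 'opening': 1.0006351027537377}
```

View pics/scene0.png

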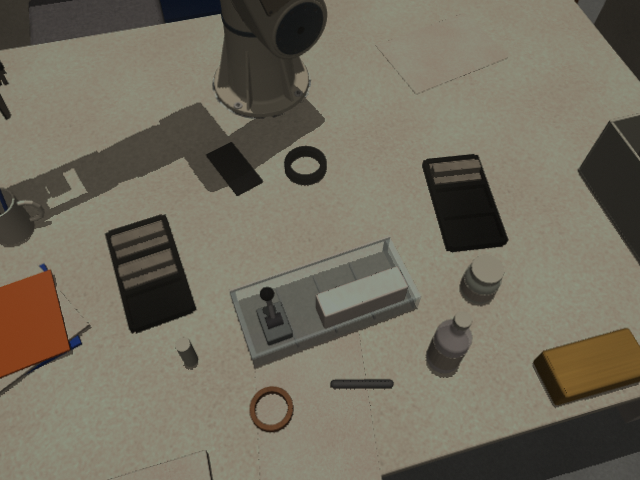

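View pics/side0.png

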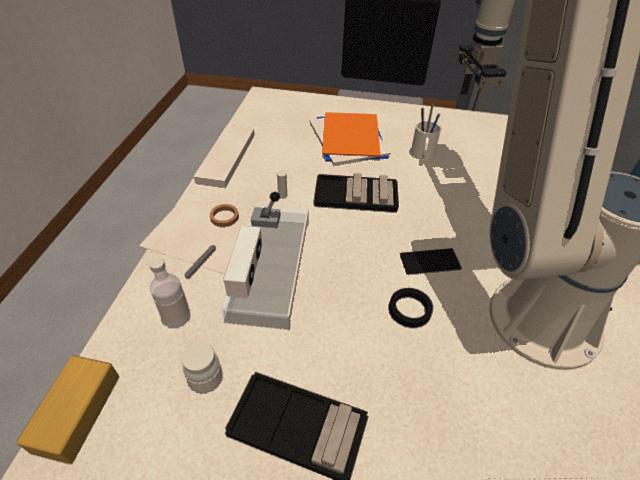

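Scene view: the right mould (image left, about 150,270) holds two blocks in the two cavities nearest the robot. The left mould (465,200) holds one, at 455,170. The shelf front edge runs (233,291) to (389,240), the switch ball is at (267,294), the jar at (480,280) and the glue stick at (187,350). The side view agrees. Next I'll crop in for corner points.

```bash
python3 - <<'E'
import cv2,numpy as np
s=cv2.imread("pics/scene0.png");d=cv2.imread("pics/side0.png")
def c(i,x,y,w=100,h=75):
    r=cv2.resize(i[y:y+h,x:x+w],(400,300),interpolation=cv2.INTER_CUBIC)
    r=cv2.convertScaleAbs(r,alpha=1.5,beta=20)
    for k in range(0,400,80): cv2.putText(r,str(x+k*w//400),(k,10),0,.35,(0,0,255),1);cv2.line(r,(k,0),(k,4),(0,0,255))
    for k in range(0,300,60): cv2.putText(r,str(y+k*h//300),(0,k+8),0,.35,(0,0,255),1)
    return r
m=np.vstack([np.hstack([c(s,100,210),c(s,415,145)]),np.hstack([c(d,308,165),c(d,220,360,160,120)])])
cv2.imwrite("pics/m1.png",m)
m=np.vstack([np.hstack([c(s,225,235,200,150),c(d,215,185,200,150)]),np.hstack([c(s,160,320),c(d,240,180)])])
cv2.imwrite("pics/m2.png",m)
E
```

```text
(no output)
```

View pics/m1.png

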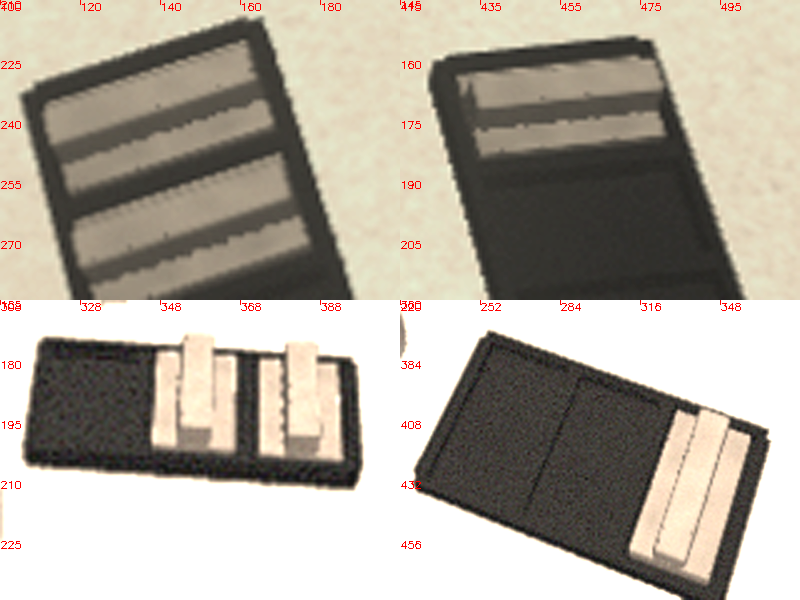

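View pics/m2.png

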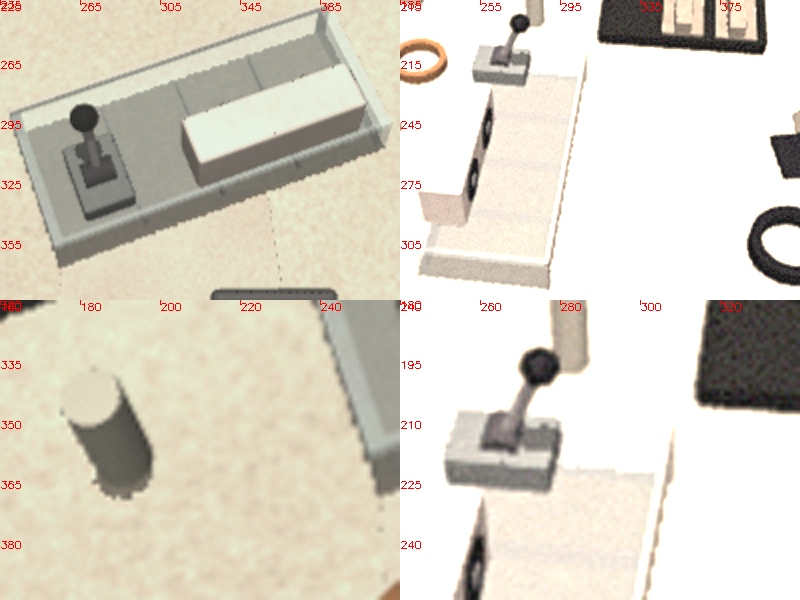

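```bash
python3 - <<'E'
from h import *
S=cam("scene");D=cam("side")
def P(n,s,d):
    p,e=tri([ray(S,*s),ray(D,*d)]);print(n,p.round(1),"res",np.round(e[0],1));return p
a=lambda u,v:(100+u/4,210+v/4); b=lambda u,v:(415+u/4,145+v/4)
c=lambda u,v:(308+u/4,165+(v-300)/4); d=lambda u,v:(220+(u-400)/2.5,360+(v-300)/2.5)
P("R1-",a(55,148),c(286,343));P("R1+",a(258,80),c(287,436))
P("R2-",a(82,268),c(186,336));P("R2+",a(292,193),c(178,427))
P("L-",b(78,110),d(700,409));P("L+",b(265,92),d(655,553))
e=lambda u,v:(225+u/2,235+v/2);f=lambda u,v:(215+(u-400)/2,185+v/2)
P("sh front-",e(10,113),(240+272/4,180+125/4));P("sh front+",e(323,10),f(549,262))
P("ball",e(84,117),(240+140/4,180+67/4))
P("sh back+",e(388,125),f(420,258))
print("on z54",[onz(S,*e(*q),54).round(1) for q in((10,113),(323,10),(388,125),(58,238))])
print("glue top",P("g",(160+92/4,320+98/4),(282,173)))
print("ring",onz(S,305,165,0).round(),"phone",[onz(S,*q,0).round() for q in((207,152),(228,143),(262,183),(240,193))],"jar",onz(S,485,268,90).round())
for n,q,cc in(("mR",((106,233),(164,215),(195,313),(133,331)),S),("mL",((423,160),(478,154),(507,240),(450,250)),S)):
    print(n,[onz(cc,*x,20).round()[:2] for x in q])
E
```

```text
R1- [ 427.5 -411.    35.9] res 1.3
R1+ [ 415.5 -303.6   36.5] res 0.6
R2- [ 502.3 -404.9   34.7] res 1.0
R2+ [ 491.7 -295.8   38.2] res 0.6
L- [429.5 310.   37.1] res 0.8
L+ [444.2 418.6  34.2] res 1.8
sh front- [ 601.6 -198.5   45.8] res 0.8
sh front+ [571.1 141.6  42.6] res 2.4
ball [ 671.8 -132.8  138.7] res 0.9
sh back+ [712.8 161.4  35.3] res 1.5
on z54 [array([ 606.6, -197.9,   54. ]), array([579.4, 139.4,  54. ]), array([721.5, 156.3,  54. ]), array([ 745. , -180.4,   54. ])]
g [ 700.6 -300.8   82.2] res 1.8
glue top [ 700.57514105 -300.79763594   82.19716932]
ring [299.  39.   0.] phone [array([ 197., -178.,    0.]), array([ 182., -124.,    0.]), array([323., -72.,   0.]), array([ 338., -127.,    0.])] jar [712. 292.  90.]
mR [array([ 378., -426.]), array([ 365., -301.]), array([ 616., -275.]), array([ 621., -396.])]
mL [array([377., 306.]), array([396., 438.]), array([632., 399.]), array([622., 271.])]
```

The manual's scale: shifts go in shares of 500 mm and turns go in shares of 2 pi rad. Converting my numbers, 328 mm / 500 = 0.656, -164 mm / 500 = -0.328, -1.346 rad / 6.2832 = -0.2142.

Request:
inch_along(moves={"plan":[[0.08,-0.04,0,-0.0239,0.5],[0.16,-0.08,0,-0.0477,0.5],[0.24,-0.12,0,-0.0716,0.5],[0.32,-0.16,0,-0.0955,0.5],[0.4,-0.2,0,-0.1194,0.5],[0.48,-0.24,0,-0.1432,0.5],[0.57,-0.284,0,-0.1671,0.5],[0.656,-0.328,0,-0.191,0.5],[0.656,-0.328,0,-0.2142,0.5],[0.656,-0.328,0,-0.2142,0.5]]}, grip_force=30)

```text
t: 1.15
eef_pos: [460.0, -329.2, 228.3]
eef_rot: [-3.141, -0.0, 1.68]
ft_force: [0.1, 0.1, -0.1]
opening: 0.503
gripper_force: 0.0
```

```bash
python3 - <<'E'
from h import *
o=get_obs();print(o["eef_pos"],o["eef_rot"]);c=cam("wrist");im=snap("wrist","w1")
np.save("w1.npy",c,allow_pickle=True)
o,d=ray(c,320,240);print(o,d)
E
```

```text
[ 459.9977873  -329.1715195   228.31374811] [-3.14108413e+00 -2.83333764e-04  1.67978454e+00]
[ 452.95850322 -262.92525666  384.56009462] [ 0.02896279 -0.23702834 -0.97107092]
```

View pics/w1.png

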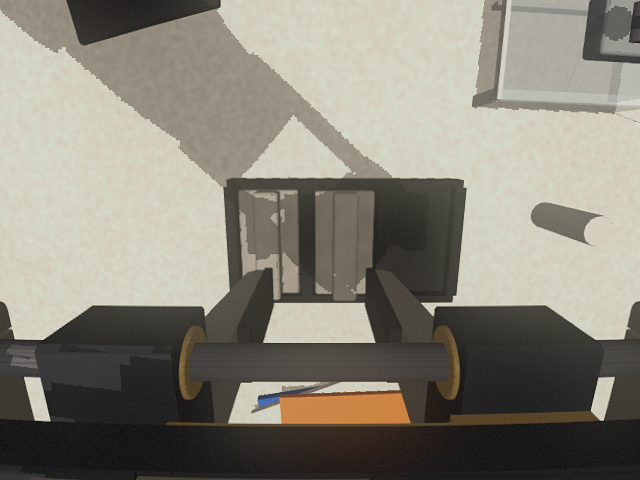

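The wrist view shows R1's slab at columns 240–300 and R2's at 315–375 with its rib at 332–358, rows 190–300. The shelf's right front corner is at (473,107). I'll take a second wrist view for height.

To row units: 110 mm / 500 = 0.22, 80 mm / 500 = 0.16.

Request:
inch_along(moves={"plan":[[0.08,0,0,0,0.5],[0.16,0,0,0,0.5],[0.22,0,0,0,0.5],[0.22,0,0,0,0.5]]})

```text
t: 1.6
eef_pos: [446.4, -219.1, 228.4]
eef_rot: [-3.141, -0.001, 1.67]
ft_force: [-0.4, 0.1, 0.7]
opening: 0.502
gripper_force: 0.0
```

```bash
python3 - <<'E'
from h import *
c=cam("wrist");im=snap("wrist","w2");np.save("w2.npy",c,allow_pickle=True)
a=cv2.imread("pics/w1.png");b=cv2.imread("pics/w2.png")
def cr(i,x,y,w=160,h=120):
    r=cv2.resize(i[y:y+h,x:x+w],(400,300),interpolation=cv2.INTER_CUBIC)
    r=cv2.convertScaleAbs(r,alpha=1.7)
    for k in range(0,400,50): cv2.putText(r,str(x+k*w//400),(k,10),0,.35,(0,0,255),1);cv2.line(r,(k,0),(k,4),(0,0,255))
    for k in range(0,300,50): cv2.putText(r,str(y+k*h//300),(0,k+8),0,.35,(0,0,255),1)
    return r
cc=c;p=proj(cc,[460,-355,40]);q=proj(cc,[590,-190,54]);print(p,q)
x,y=int(p[0]-80),int(p[1]-60);x2,y2=int(min(max(q[0]-80,0),480)),int(max(q[1]-60,0))
cv2.imwrite("pics/m3.png",np.vstack([np.hstack([cr(a,225,185),cr(b,x,y)]),np.hstack([cr(a,465,0),cr(b,x2,y2)])]))
E
```

```text
[318.7799685  348.68290592] [475.91840584 209.48937112]
```

View pics/m3.png

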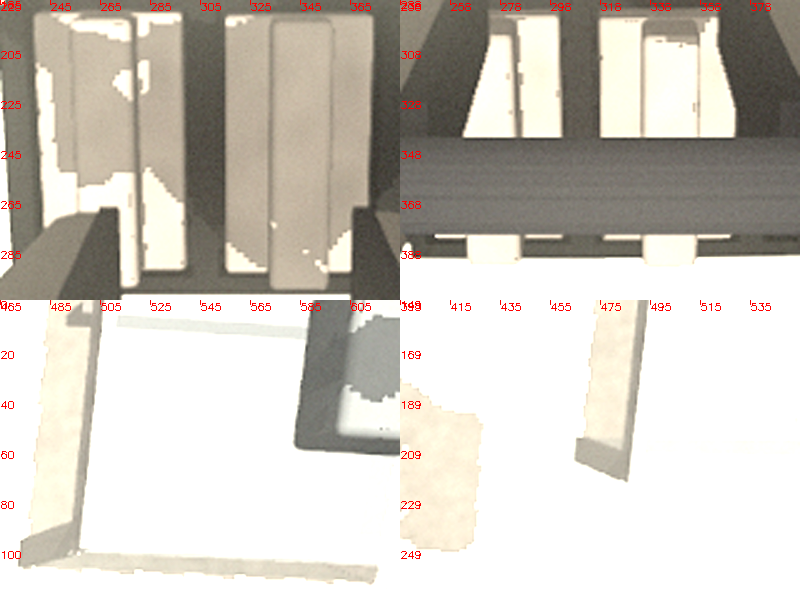

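```bash
python3 - <<'E'
from h import *
A=np.load("w1.npy",allow_pickle=True).item();B=np.load("w2.npy",allow_pickle=True).item()
def P(n,s,d):
    p,e=tri([ray(A,*s),ray(B,*d)]);print(n,p.round(1),"res",np.round(e[0],1))
a=lambda u,v:(225+u/2.5,185+v/2.5);b=lambda u,v:(238+(u-400)/2.5,288+v/2.5)
P("R2 +y L",a(270,22),b(645,38));P("R2 +y R",a(328,22),b(698,38));P("R2 -y L",a(268,286),b(645,262));P("R2 -y R",a(326,289),b(694,264))
P("R1 -y R",a(138,286),b(519,262))
a2=lambda u,v:(465+u/2.5,(v-300)/2.5);b2=lambda u,v:(399+(u-400)/2.5,149+(v-300)/2.5)
P("cheek top",a2(78,553),b2(628,480));P("cheek bot",a2(20,567),b2(576,460))
print("front dir z54",(onz(A,*a2(100,305),54)-onz(A,*a2(80,545),54)).round(1),(onz(B,*b2(647,302),54)-onz(B,*b2(628,478),54)).round(1))
for n,f,c,L in(("a",a,A,((77,25),(135,25),(138,286),(270,22),(328,22),(268,286),(326,289))),("b",b,B,((515,37),(519,262),(469,262),(645,38),(698,38),(645,262),(694,264)))):
    print(n,[onz(c,*f(*q),42).round(1)[:2] for q in L])
E
```

```text
R2 +y L [ 471.2 -300.4   42.8] res 0.8
R2 +y R [ 492.7 -297.9   43.5] res 0.7
R2 -y L [ 483.4 -407.8   39.5] res 0.9
R2 -y R [ 506.2 -406.7   39.3] res 0.1
R1 -y R [ 429.3 -414.5   37.8] res 0.3
cheek top [ 608.1 -200.7   45.2] res 1.9
cheek bot [ 6.059e+02 -2.008e+02 -1.000e-01] res 2.1
front dir z54 [-8.4 76.5  0. ] [-6.2 64.   0. ]
a [array([ 398. , -309.6]), array([ 419.8, -307.3]), array([ 429.9, -412.6]), array([ 470.4, -300.6]), array([ 492.2, -298.2]), array([ 482.3, -406.8]), array([ 505.9, -405.6])]
b [array([ 419.5, -305.5]), array([ 429.2, -411.4]), array([ 407.4, -413.7]), array([ 472.1, -300.6]), array([ 493.6, -298.5]), array([ 484. , -405.8]), array([ 505.5, -404.7])]
```

```bash
cat > go.py <<'E'
import sys;from h import *
# usage: go.py x y z yaw -> delta in tool axes (tool down); shelf frame if 's' appended
S0=np.array([590.4,-26.5]);SY=0.095
v=[float(a) for a in sys.argv[1:5]]
if len(sys.argv)>5:
    c,s=np.cos(SY),np.sin(SY);v[:2]=S0+np.array([c*v[0]-s*v[1],s*v[0]+c*v[1]]);v[3]+=SY
o=get_obs();p=o["eef_pos"];y=o["eef_rot"][2];d=np.array(v[:3])-p
print("cur",p.round(1),round(y,3),"tgt",np.round(v,3));
print("dx %.1f dy %.1f dz %.1f"%(d[0]*np.cos(y)+d[1]*np.sin(y),d[0]*np.sin(y)-d[1]*np.cos(y),-d[2]),"turn %.3f"%(-((v[3]-y+np.pi)%(2*np.pi)-np.pi)))
E
python3 go.py 488.2 -352.5 38 1.688
```

```text
cur [ 447.2 -220.7  228.7] 1.671 tgt [ 488.2   -352.5     38.       1.688]
dx -135.2 dy 27.6 dz 190.7 turn -0.017
```

To row units: 190 mm / 500 = 0.38, 180 mm / 500 = 0.36, -0.017 rad / 6.2832 = -0.0027.

Request:
inch_along(moves={"plan":[[-0.09,0.018,0,0,0.5],[-0.18,0.036,0,0,0.5],[-0.27,0.054,0.08,-0.0027,0.5],[-0.27,0.054,0.18,-0.0027,0.5],[-0.27,0.054,0.26,-0.0027,0.5],[-0.27,0.054,0.32,-0.0027,0.5],[-0.27,0.054,0.36,-0.0027,0.5],[-0.27,0.054,0.38,-0.0027,0.5],[-0.27,0.054,0.38,-0.0027,0.5]]}, grip_force=40)

```text
t: 2.55
eef_pos: [487.9, -353.8, 37.9]
eef_rot: [-3.141, -0.001, 1.689]
ft_force: [0.5, -0.4, 1.3]
opening: 0.503
gripper_force: 0.0
```

```bash
python3 go.py 488.2 -352.5 38 1.688
```

```text
cur [ 487.9 -353.8   37.9] 1.689 tgt [ 488.2   -352.5     38.       1.688]
dx 1.3 dy 0.4 dz -0.1 turn 0.001
```

Request:
inch_along(moves={"plan":[[0,0,0,0,0],[0,0,0,0,0],[0,0,0,0,0],[0,0,0,0,0],[0,0,0,0,0]]}, grip_force=40)

```text
t: 3.05
eef_pos: [489.0, -353.0, 39.1]
eef_rot: [3.141, 0.001, 1.692]
ft_force: [-2.1, -3.0, 4.0]
opening: 0.26
gripper_force: 40.0
```

Request:
inch_along(moves={"plan":[[0,0,-0.02,0,0],[0,0,-0.06,0,0],[0,0,-0.12,0,0],[0,0,-0.18,0,0],[0,0,-0.18,0,0]]})

```text
t: 3.55
eef_pos: [490.8, -353.6, 132.8]
eef_rot: [3.137, 0.004, 1.692]
ft_force: [0.9, 0.0, -1.7]
opening: 0.255
gripper_force: 40.0
```

```bash
python3 go.py -65 41.25 45 3.1416 s; python3 go.py -65 -41.25 45 3.1416 s
```

```text
cur [ 490.8 -353.6  132.8] 1.692 tgt [521.78    8.398  45.      3.237]
dx 355.6 dy 74.5 dz 87.8 turn -1.545
cur [ 490.8 -353.6  132.8] 1.692 tgt [529.606 -73.73   45.      3.237]
dx 273.2 dy 72.3 dz 87.8 turn -1.545
```

To row units: 273 mm / 500 = 0.546, 240 mm / 500 = 0.48, -1.5 rad / 6.2832 = -0.2387.

Request:
inch_along(moves={"plan":[[0.06,0.016,0,-0.0239,0],[0.12,0.032,0,-0.0477,0],[0.18,0.048,0,-0.0716,0],[0.24,0.064,0,-0.0955,0],[0.3,0.08,0,-0.1194,0],[0.36,0.096,0,-0.1432,0],[0.42,0.112,0,-0.1671,0],[0.48,0.128,0,-0.191,0],[0.546,0.144,0,-0.2149,0],[0.546,0.144,0,-0.2387,0]]})

```text
t: 4.55
eef_pos: [526.6, -69.2, 127.6]
eef_rot: [3.14, -0.002, -3.083]
ft_force: [0.3, -0.1, -2.5]
opening: 0.254
gripper_force: 40.0
```

Request:
inch_along(moves={"plan":[[0,0,0,-0.0072,0],[0,0,0,-0.0072,0],[0,0,0,-0.0072,0]]})

```text
t: 4.85
eef_pos: [526.8, -72.6, 128.0]
eef_rot: [3.141, -0.001, -3.048]
ft_force: [-0.3, -0.6, -1.0]
opening: 0.259
gripper_force: 40.0
```

```bash
python3 go.py -65 -41.25 45 3.1416 s
python3 - <<'E'
from h import *
c=cam("wrist");np.save("w3.npy",c,allow_pickle=True);snap("wrist","w3")
E
```

```text
cur [526.8 -72.6 128. ] -3.048 tgt [529.606 -73.73   45.      3.237]
dx -2.7 dy -1.4 dz 83.0 turn -0.002
```

View pics/w3.png

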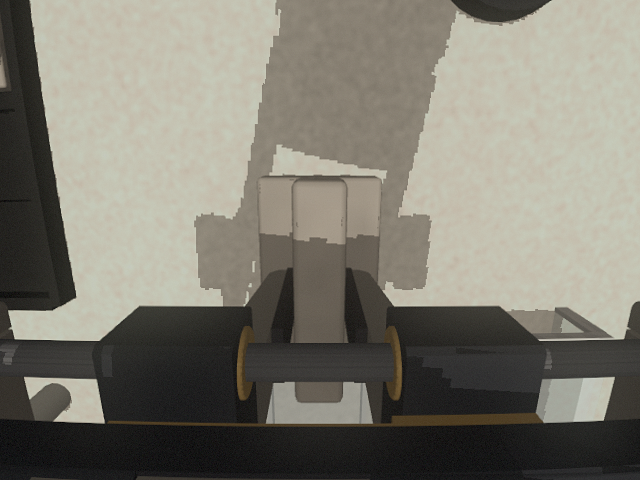

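The block is held square on its centre, with the rib at columns 293–345. The shelf's left front cheek runs from (556,308) at the bottom to (612,338) at the top, so I can check the shelf yaw.

```bash
python3 - <<'E'
from h import *
c=np.load("w3.npy",allow_pickle=True).item()
print(ray(c,320,240)[0],onz(c,556,308,0),onz(c,612,338,54),onz(c,612,338,46))
im=cv2.imread("pics/w3.png")
cv2.imwrite("pics/c3.png",cv2.convertScaleAbs(cv2.resize(im[295:425,490:640],None,fx=5,fy=4.6,interpolation=cv2.INTER_CUBIC),alpha=1.3))
E
```

```text
[461.16109589 -78.22392281 284.26183188] [571.96585831 138.98409497   0.        ] [570.81461635 147.02660972  54.        ] [574.62431488 154.85250186  46.        ]
```

View pics/c3.png

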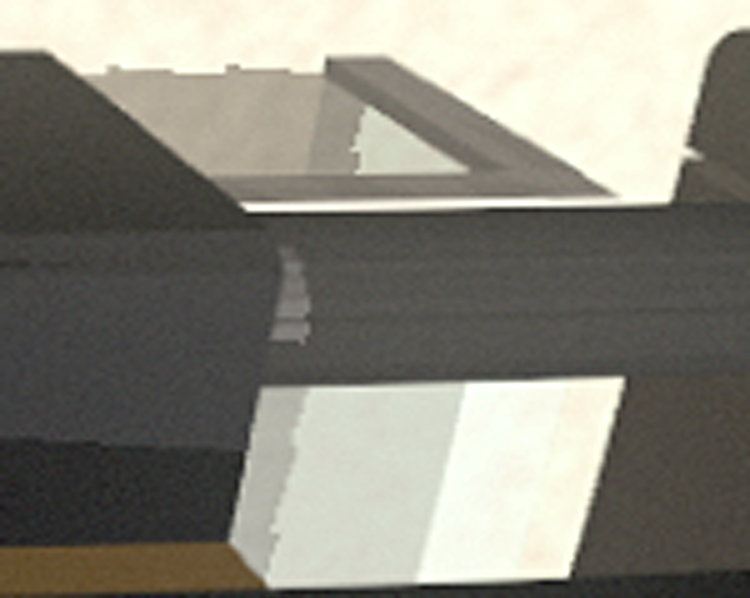

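The bottom outer corner is at (567.6,307.4) and the top outer corner at (612.4,337.4). The two front corners come out 349.5 mm apart against 350 nominal, giving a shelf yaw of 0.102.

```bash
sed -i 's/S0=.*/S0=np.array([589.2,-26.9]);SY=0.102/' go.py; python3 go.py -66 -41.25 33 3.1416 s
```

```text
cur [526.8 -72.8 128.1] -3.048 tgt [527.743 -74.656  33.      3.244]
dx -0.7 dy -2.0 dz 95.1 turn -0.009
```

To row units: 94.5 mm / 500 = 0.189, 90 mm / 500 = 0.18, -0.009 rad / 6.2832 = -0.0014.

Request:
inch_along(moves={"plan":[[-0.0014,-0.004,0.06,-0.0014,0],[-0.0014,-0.004,0.12,-0.0014,0],[-0.0014,-0.004,0.16,-0.0014,0],[-0.0014,-0.004,0.18,-0.0014,0],[-0.0014,-0.004,0.189,-0.0014,0],[-0.0014,-0.004,0.189,-0.0014,0],[-0.0014,-0.004,0.189,-0.0014,0]]})

```text
t: 5.6
eef_pos: [528.8, -74.8, 34.9]
eef_rot: [-3.141, 0.001, -3.038]
ft_force: [-0.3, -0.5, -2.5]
opening: 0.256
gripper_force: 40.0
```

Request:
inch_along(moves={"plan":[[-0.02,0,0,0,0],[-0.04,0,0,0,0],[-0.06,0,0,0,0],[-0.08,0,0,0,0],[-0.096,0,0,0,0],[-0.096,0,0,0,0]]})

```text
t: 6.2
eef_pos: [577.4, -69.6, 34.1]
eef_rot: [-3.141, 0.001, -3.037]
ft_force: [-0.4, -0.7, -1.9]
opening: 0.254
gripper_force: 40.0
```

To row units: 92 mm / 500 = 0.184, -45 mm / 500 = -0.09.

Request:
inch_along(moves={"plan":[[0,0,0,0,0.5],[0,0,0,0,0.5],[0,0,0,0,0.5],[0,0,-0.04,0,0.5],[0,0,-0.09,0,0.5],[0.09,0,-0.09,0,0.2],[0.184,0,-0.09,0,0],[0.184,0,-0.04,0,0],[0.184,0,0,0,0],[0.184,0,0.024,0,0]]})

```text
t: 7.2
eef_pos: [483.6, -79.3, 21.4]
eef_rot: [3.141, -0.001, -3.038]
ft_force: [0.4, -0.5, 1.0]
opening: 0.089
gripper_force: 0.0
```

```bash
python3 go.py -13 -41.25 21 3.1416 s
```

```text
cur [483.6 -79.3  21.4] -3.038 tgt [580.468 -69.259  21.      3.244]
dx -97.4 dy -0.0 dz 0.4 turn 0.002
```

Request:
inch_along(moves={"plan":[[-0.02,0,0,0,0],[-0.04,0,0,0,0],[-0.06,0,0,0,0],[-0.08,0,0,0,0],[-0.1,0,0,0,0],[-0.12,0,0,0,0],[-0.14,0,0,0,0],[-0.16,0,0,0,0],[-0.18,0,0,0,0],[-0.194,0,0,0,0]]})

```text
t: 8.2
eef_pos: [579.8, -69.2, 21.8]
eef_rot: [3.141, -0.004, -3.037]
ft_force: [-23.3, -7.7, 19.1]
opening: 0.001
gripper_force: 12.7
```

Request:
inch_along(moves={"plan":[[0,0,0,0,0],[0.02,0,0,0,0],[0.06,0,-0.08,0,0.3],[0.06,0,-0.16,0,0.5],[0.06,0,-0.26,0,0.5],[0.06,0,-0.36,0,0.5]]})

```text
t: 8.8
eef_pos: [550.6, -72.3, 203.8]
eef_rot: [3.142, 0.001, -3.038]
ft_force: [1.1, -0.3, -0.8]
opening: 0.33
gripper_force: 0.0
```

```bash
python3 go.py 413 -360 228 1.688
python3 - <<'E'
from h import *
snap("scene","s2")
c=cam("scene");S0=np.array([589.2,-26.9]);a=.102
f=lambda x,y,z:proj(c,[*(S0+[np.cos(a)*x-np.sin(a)*y,np.sin(a)*x+np.cos(a)*y]),z])
print(f(0,-41,36),f(110,-41,36))
im=cv2.imread("pics/s2.png");cv2.imwrite("pics/c4.png",cv2.resize(im[225:375,225:425],None,fx=4,fy=4,interpolation=cv2.INTER_CUBIC))
E
```

```text
cur [550.6 -72.3 203.8] -3.038 tgt [ 413.    -360.     228.       1.688]
dx 166.8 dy -271.9 dz -24.2 turn 1.558
[292.51711156 273.88368438] [312.23696751 320.27118206]
```

View pics/c4.png

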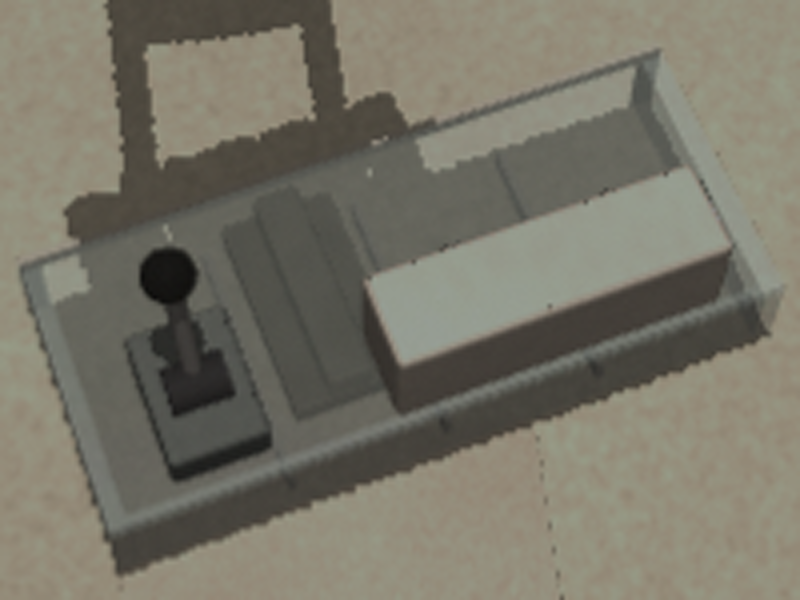

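The first block sits under the shelf in its lane, flat with the rib up, near rib end at about (297,272), which is at the front edge. Next is R1, after checking it hasn't moved.

To row units: -232 mm / 500 = -0.464, -225 mm / 500 = -0.45, 1.5 rad / 6.2832 = 0.2387.

```bash
python3 go.py 413 -320 228 1.688
```

```text
cur [554.9 -72.8 212.2] -3.037 tgt [ 413.    -320.     228.       1.688]
dx 166.8 dy -231.1 dz -15.8 turn 1.558
```

Request:
inch_along(moves={"plan":[[0.03,-0.05,0,0.0239,0.5],[0.06,-0.1,0,0.0477,0.5],[0.09,-0.15,0,0.0716,0.5],[0.12,-0.2,0,0.0955,0.5],[0.15,-0.25,-0.02,0.1194,0.5],[0.18,-0.3,-0.04,0.1432,0.5],[0.22,-0.35,-0.048,0.1671,0.5],[0.26,-0.4,-0.048,0.191,0.5],[0.3,-0.45,-0.048,0.2149,0.5],[0.326,-0.464,-0.048,0.2387,0.5]]})

```text
t: 9.85
eef_pos: [412.2, -322.2, 226.0]
eef_rot: [3.141, 0.002, 1.738]
ft_force: [-0.1, 0.2, 0.6]
opening: 0.498
gripper_force: 0.0
```

Request:
inch_along(moves={"plan":[[0,0,0,0.0092,0.5],[0,0,0,0.0092,0.5],[0,0,0,0.0092,0.5]]})

```text
t: 10.15
eef_pos: [413.2, -320.0, 226.0]
eef_rot: [3.141, 0.0, 1.69]
ft_force: [0.4, -0.0, -0.3]
opening: 0.499
gripper_force: 0.0
```

```bash
python3 - <<'E'
from h import *
c=cam("wrist");np.save("w5.npy",c,allow_pickle=True);im=snap("wrist","w5")
p=proj(c,[413,-360,42]).astype(int);print(p,get_obs()["eef_pos"])
x,y=max(p[0]-90,0),max(p[1]-100,0);print(x,y);cv2.imwrite("pics/c5.png",cv2.convertScaleAbs(cv2.resize(im[y:y+150,x:x+200,::-1],None,fx=4,fy=4,interpolation=cv2.INTER_CUBIC),alpha=1.3))
E
```

```text
[313 262] [ 413.30515317 -319.82897017  225.99994201]
223 162
```

View pics/c5.png

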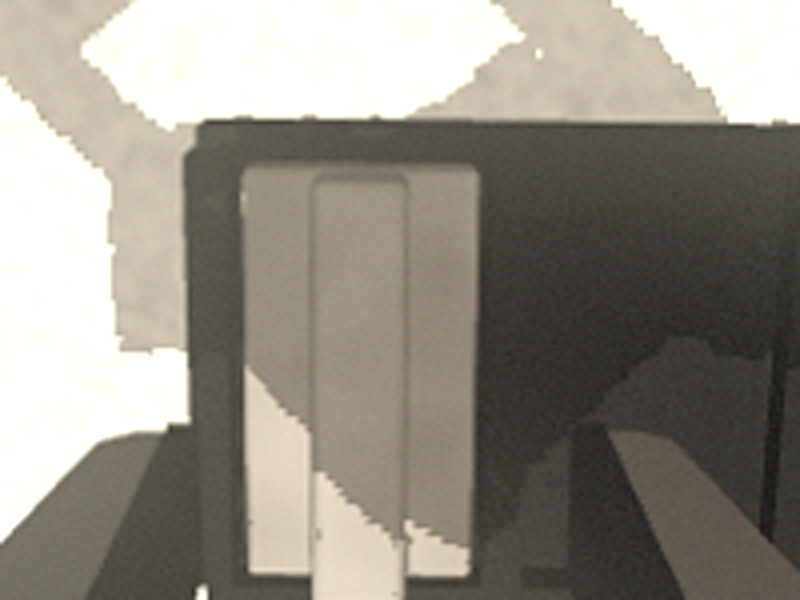

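R1 is in place, with its rib at crop columns 311–407 and its +y end at row 180. Checking the exact position.

```bash
python3 - <<'E'
from h import *
c=np.load("w5.npy",allow_pickle=True).item()
g=lambda u,v:onz(c,223+u/4,162+v/4,42)
a,b=g(311,180),g(407,180);d,e=g(311,590),g(404,590);m=(a+b)/2;n=(d+e)/2;u=(m-n)/np.linalg.norm(m-n)
print(a,b,d,e,"ctr",m-55*u,np.arctan2(u[1],u[0]))
E
python3 go.py 412 -361.5 38.5 1.688
```

```text
[ 394.73909891 -307.1259875    42.        ] [ 417.26265957 -304.42619844   42.        ] [ 405.98173804 -411.30366711   42.        ] [ 429.40964519 -408.48936578   42.        ] ctr [ 412.13987981 -360.43240708   42.        ] 1.6826475961002827
cur [ 413.3 -319.8  226. ] 1.69 tgt [ 412.    -361.5     38.5      1.688]
dx -41.2 dy -6.3 dz 187.5 turn 0.002
```

To row units: 187.5 mm / 500 = 0.375, 178 mm / 500 = 0.356.

Request:
inch_along(moves={"plan":[[-0.081,-0.0126,0.08,0,0.5],[-0.081,-0.0126,0.16,0,0.5],[-0.081,-0.0126,0.24,0,0.5],[-0.081,-0.0126,0.31,0,0.5],[-0.081,-0.0126,0.356,0,0.5],[-0.081,-0.0126,0.375,0,0.5],[-0.081,-0.0126,0.375,0,0.5]]}, grip_force=40)

```text
t: 10.9
eef_pos: [411.5, -360.4, 38.0]
eef_rot: [-3.141, -0.001, 1.69]
ft_force: [0.3, -0.1, -0.3]
opening: 0.502
gripper_force: 0.0
```

Request:
inch_along(moves={"plan":[[0,0,0,0,0],[0,0,0,0,0],[0,0,0,0,0],[0,0,0,0,0],[0,0,0,0,0],[0,0,-0.02,0,0],[0,0,-0.06,0,0],[0,0,-0.12,0,0],[0,0,-0.18,0,0],[0,0,-0.18,0,0]]}, grip_force=40)

```text
t: 11.9
eef_pos: [413.2, -362.6, 132.5]
eef_rot: [3.138, 0.005, 1.688]
ft_force: [-0.3, -0.2, -1.6]
opening: 0.256
gripper_force: 40.0
```

```bash
python3 go.py -66 41.25 80 3.1416 s
```

```text
cur [ 413.2 -362.6  132.5] 1.688 tgt [519.343   7.415  80.      3.244]
dx 355.1 dy 148.6 dz 52.5 turn -1.556
```

To row units: 355 mm / 500 = 0.71, 322 mm / 500 = 0.644, -1.5 rad / 6.2832 = -0.2387.

Request:
inch_along(moves={"plan":[[0.072,0.03,0,-0.0239,0],[0.144,0.06,0,-0.0477,0],[0.216,0.09,0,-0.0716,0],[0.288,0.12,0,-0.0955,0],[0.36,0.15,0,-0.1194,0],[0.432,0.18,0,-0.1432,0],[0.504,0.21,0,-0.1671,0],[0.576,0.24,0,-0.191,0],[0.644,0.27,0,-0.2149,0],[0.71,0.296,0.04,-0.2387,0]]})

```text
t: 12.9
eef_pos: [518.6, 10.5, 109.5]
eef_rot: [-3.141, 0.003, -3.089]
ft_force: [0.8, 0.4, -2.5]
opening: 0.262
gripper_force: 40.0
```

Request:
inch_along(moves={"plan":[[0,0,0.02,-0.0089,0],[0,0,0.04,-0.0089,0],[0,0,0.04,-0.0089,0]]})

```text
t: 13.2
eef_pos: [515.5, 8.7, 86.8]
eef_rot: [3.141, -0.003, -3.041]
ft_force: [0.3, -0.9, -2.0]
opening: 0.256
gripper_force: 40.0
```

```bash
python3 go.py -66 41.25 33.5 3.1416 s
```

```text
cur [515.5   8.7  86.8] -3.041 tgt [519.343   7.415  33.5     3.244]
dx -3.7 dy -1.7 dz 53.3 turn -0.002
```

To row units: 53 mm / 500 = 0.106, -50 mm / 500 = -0.1.

Request:
inch_along(moves={"plan":[[-0.008,-0.0034,0.04,0,0],[-0.008,-0.0034,0.08,0,0],[-0.008,-0.0034,0.098,0,0],[-0.008,-0.0034,0.106,0,0],[-0.008,-0.0034,0.106,0,0],[-0.028,-0.0034,0.106,0,0],[-0.048,-0.0034,0.106,0,0],[-0.068,-0.0034,0.106,0,0],[-0.088,-0.0034,0.106,0,0],[-0.1,-0.0034,0.106,0,0]]})

```text
t: 14.2
eef_pos: [568.6, 12.5, 35.9]
eef_rot: [-3.142, 0.001, -3.039]
ft_force: [0.5, -0.5, -1.3]
opening: 0.259
gripper_force: 40.0
```

Request:
inch_along(moves={"plan":[[0,0,0,0,0],[0,0,0,0,0.5],[0,0,0,0,0.5],[0,0,0,0,0.5],[0,0,-0.04,0,0.5],[0,0,-0.09,0,0.5],[0.09,0,-0.09,0,0.2],[0.184,0,-0.09,0,0],[0.184,0,-0.04,0,0],[0.184,0,0,0,0]]})

```text
t: 15.2
eef_pos: [474.5, 2.8, 35.9]
eef_rot: [-3.141, 0.001, -3.04]
ft_force: [0.5, 0.1, -0.6]
opening: 0.172
gripper_force: 0.0
```

```bash
python3 go.py -15 41.25 22 3.1416 s
```

```text
cur [474.5   2.8  35.9] -3.04 tgt [570.078  12.608  22.      3.244]
dx -96.1 dy 0.1 dz 13.9 turn -0.000
```

To row units: -96 mm / 500 = -0.192, -84 mm / 500 = -0.168.

Request:
inch_along(moves={"plan":[[0,0,0.016,0,0],[0,0,0.028,0,0],[-0.024,0,0.028,0,0],[-0.048,0,0.028,0,0],[-0.072,0,0.028,0,0],[-0.096,0,0.028,0,0],[-0.12,0,0.028,0,0],[-0.144,0,0.028,0,0],[-0.168,0,0.028,0,0],[-0.192,0,0.028,0,0]]})

```text
t: 16.2
eef_pos: [571.9, 12.8, 21.6]
eef_rot: [3.142, -0.0, -3.039]
ft_force: [-1.7, -0.1, 0.6]
opening: 0.002
gripper_force: 0.9
```

Request:
inch_along(moves={"plan":[[0,0,0,0,0],[0.02,0,0,0,0],[0.06,0,-0.08,0,0.3],[0.06,0,-0.16,0,0.5],[0.06,0,-0.26,0,0.5],[0.06,0,-0.36,0,0.5]]})

```text
t: 16.8
eef_pos: [540.0, 9.6, 203.1]
eef_rot: [3.142, -0.0, -3.039]
ft_force: [0.6, 1.3, -0.8]
opening: 0.336
gripper_force: 0.0
```

```bash
python3 go.py 400 330 228 1.435
```

```text
cur [540.    9.6 203.1] -3.039 tgt [400.    330.    228.      1.435]
dx 106.6 dy 333.0 dz -24.9 turn 1.809
```

The manual's scale: shifts go in shares of 500 mm and turns go in shares of 2 pi rad. Converting my numbers, 400 mm / 500 = 0.8, 200 mm / 500 = 0.4, 1.5 rad / 6.2832 = 0.2387.

Request:
inch_along(moves={"plan":[[0.016,0.08,-0.02,0.0239,0.5],[0.032,0.16,-0.04,0.0477,0.5],[0.048,0.24,-0.048,0.0716,0.5],[0.064,0.32,-0.048,0.0955,0.5],[0.08,0.4,-0.048,0.1194,0.5],[0.096,0.48,-0.048,0.1432,0.5],[0.112,0.56,-0.048,0.1671,0.5],[0.128,0.64,-0.048,0.191,0.5],[0.144,0.72,-0.048,0.2149,0.5],[0.148,0.8,-0.048,0.2387,0.5]]})

```text
t: 17.8
eef_pos: [425.2, 401.2, 225.6]
eef_rot: [3.141, -0.0, 1.785]
ft_force: [0.8, 0.1, -0.6]
opening: 0.497
gripper_force: 0.0
```

Request:
inch_along(moves={"plan":[[0,0,0,0.0239,0.5],[0,0,0,0.0492,0.5],[0,0,0,0.0492,0.5],[0,0,0,0.0492,0.5]]})

```text
t: 18.2
eef_pos: [426.5, 399.7, 225.5]
eef_rot: [3.142, -0.0, 1.486]
ft_force: [0.5, 0.6, -0.9]
opening: 0.506
gripper_force: 0.0
```

```bash
python3 - <<'E'
from h import *
c=cam("wrist");np.save("w6.npy",c,allow_pickle=True);im=snap("wrist","w6");s=snap("scene","s6")
p=proj(c,[425,366,42]).astype(int);print(p,get_obs()["eef_pos"],get_obs()["eef_rot"])
x,y=max(p[0]-100,0),max(p[1]-100,0);print(x,y)
a=cv2.resize(im[y:y+150,x:x+200,::-1],(440,330),interpolation=cv2.INTER_CUBIC);b=cv2.resize(s[235:370,225:425,::-1],(360,243))
m=np.zeros((330,800,3),np.uint8);m[:,:440]=cv2.convertScaleAbs(a,alpha=1.3);m[:243,440:]=b;cv2.imwrite("pics/c6.png",m)
E
```

```text
[320 256] [426.70269784 399.65942143 225.62441786] [ 3.14145701e+00 -1.45518275e-04  1.48510327e+00]
220 156
```

View pics/c6.png

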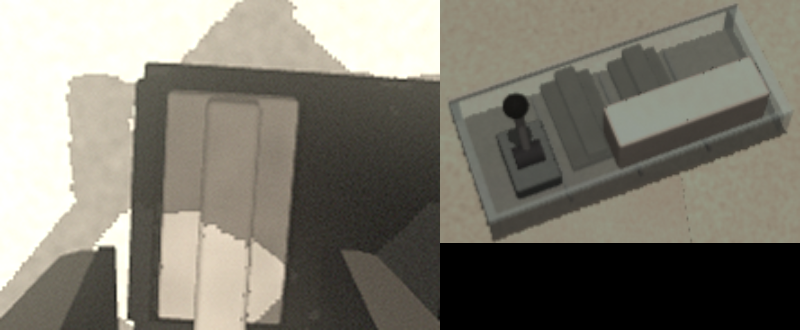

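Both placed blocks are under the shelf, each in its own lane. The left block's rib runs from crop (206,103)/(259,104) at its +y end down to (195,325)/(245,325).

```bash
python3 - <<'E'
from h import *
c=np.load("w6.npy",allow_pickle=True).item()
g=lambda u,v:onz(c,220+u/2.2,156+v/2.2,42)
a,b=g(206,105),g(260,106);d,e=g(195,325),g(245,325);m=(a+b)/2;n=(d+e)/2;u=(m-n)/np.linalg.norm(m-n)
print(a,b,d,e,"ctr",m-55*u,np.arctan2(u[1],u[0]))
E
python3 go.py 425 366 38.5 1.436
```

```text
[423.17241291 418.29242288  42.        ] [446.1801616  415.91927535  42.        ] [409.25819357 317.71292028  42.        ] [432.10598194 315.7793326   42.        ] ctr [427.08055425 362.63287564  42.        ] 1.4322492737395618
cur [426.7 399.7 225.6] 1.485 tgt [425.    366.     38.5     1.436]
dx -33.7 dy 1.2 dz 187.1 turn 0.049
```

To row units: 187 mm / 500 = 0.374, -36.6 mm / 500 = -0.0732, 0.05 rad / 6.2832 = 0.008.

Request:
inch_along(moves={"plan":[[-0.0732,0.0068,0.08,0.008,0.5],[-0.0732,0.0068,0.16,0.008,0.5],[-0.0732,0.0068,0.24,0.008,0.5],[-0.0732,0.0068,0.31,0.008,0.5],[-0.0732,0.0068,0.356,0.008,0.5],[-0.0732,0.0068,0.374,0.008,0.5],[-0.0732,0.0068,0.374,0.008,0.5]]}, grip_force=40)

```text
t: 19.0
eef_pos: [426.6, 362.8, 38.1]
eef_rot: [-3.141, 0.001, 1.433]
ft_force: [1.1, -0.2, -0.8]
opening: 0.499
gripper_force: 0.0
```

Request:
inch_along(moves={"plan":[[0,0,0,0,0],[0,0,0,0,0],[0,0,0,0,0],[0,0,0,0,0],[0,0,0,0,0],[0,0,-0.02,0,0],[0,0,-0.06,0,0],[0,0,-0.12,0,0],[0,0,-0.18,0,0],[0,0,-0.18,0,0]]}, grip_force=40)

```text
t: 20.0
eef_pos: [428.6, 364.8, 132.6]
eef_rot: [3.137, -0.005, 1.432]
ft_force: [0.4, 0.4, -3.0]
opening: 0.257
gripper_force: 40.0
```

```bash
python3 go.py -66 123.75 80 3.1416 s
```

```text
cur [428.6 364.8 132.6] 1.432 tgt [510.942  89.486  80.      3.244]
dx -261.3 dy 119.5 dz 52.6 turn -1.811
```

To row units: -261 mm / 500 = -0.522, -234 mm / 500 = -0.468, -1.5 rad / 6.2832 = -0.2387.

Request:
inch_along(moves={"plan":[[-0.052,0.024,0,-0.0239,0],[-0.104,0.048,0,-0.0477,0],[-0.156,0.072,0,-0.0716,0],[-0.208,0.096,0,-0.0955,0],[-0.26,0.12,0,-0.1194,0],[-0.312,0.144,0,-0.1432,0],[-0.364,0.168,0,-0.1671,0],[-0.416,0.192,0,-0.191,0],[-0.468,0.216,0,-0.2149,0],[-0.522,0.238,0,-0.2387,0]]})

```text
t: 21.0
eef_pos: [508.1, 87.1, 127.7]
eef_rot: [-3.141, -0.001, 2.938]
ft_force: [0.6, -0.1, -2.7]
opening: 0.254
gripper_force: 40.0
```

Request:
inch_along(moves={"plan":[[0,0,0.02,-0.0239,0],[0,0,0.04,-0.0477,0],[0,0,0.06,-0.0495,0],[0,0,0.06,-0.0495,0],[0,0,0.06,-0.0495,0]]})

```text
t: 21.5
eef_pos: [508.1, 88.5, 98.1]
eef_rot: [-3.142, -0.001, -3.043]
ft_force: [-0.1, 0.0, -2.0]
opening: 0.257
gripper_force: 40.0
```

```bash
python3 go.py -66 123.75 32.5 3.1416 s
```

```text
cur [508.1  88.5  98.1] -3.043 tgt [510.942  89.486  32.5     3.244]
dx -2.9 dy 0.8 dz 65.6 turn -0.003
```

To row units: 64 mm / 500 = 0.128, 57 mm / 500 = 0.114.

Request:
inch_along(moves={"plan":[[-0.006,0.002,0.05,0,0],[-0.006,0.002,0.09,0,0],[-0.006,0.002,0.114,0,0],[-0.006,0.002,0.128,0,0],[-0.006,0.002,0.128,0,0],[-0.026,0.002,0.128,0,0],[-0.046,0.002,0.128,0,0],[-0.066,0.002,0.128,0,0],[-0.086,0.002,0.128,0,0],[-0.1,0.002,0.128,0,0]]})

```text
t: 22.5
eef_pos: [559.8, 94.5, 34.8]
eef_rot: [3.142, 0.001, -3.04]
ft_force: [1.6, -0.6, -1.9]
opening: 0.259
gripper_force: 40.0
```

Request:
inch_along(moves={"plan":[[0,0,0,0,0],[0,0,0,0,0.5],[0,0,0,0,0.5],[0,0,0,0,0.5],[0,0,-0.04,0,0.5],[0,0,-0.09,0,0.5],[0.09,0,-0.09,0,0.2],[0.184,0,-0.09,0,0],[0.184,0,-0.04,0,0],[0.184,0,0,0,0]]})

```text
t: 23.5
eef_pos: [465.7, 85.0, 34.9]
eef_rot: [3.141, 0.001, -3.04]
ft_force: [0.3, 0.0, -0.0]
opening: 0.178
gripper_force: 0.0
```

```bash
python3 go.py -15 123.75 22 3.1416 s
```

```text
cur [465.7  85.   34.9] -3.04 tgt [561.677  94.679  22.      3.244]
dx -96.4 dy -0.1 dz 12.9 turn -0.000
```

To row units: -96 mm / 500 = -0.192, -84 mm / 500 = -0.168.

Request:
inch_along(moves={"plan":[[0,0,0.016,0,0],[0,0,0.026,0,0],[-0.024,0,0.026,0,0],[-0.048,0,0.026,0,0],[-0.072,0,0.026,0,0],[-0.096,0,0.026,0,0],[-0.12,0,0.026,0,0],[-0.144,0,0.026,0,0],[-0.168,0,0.026,0,0],[-0.192,0,0.026,0,0]]})

```text
t: 24.5
eef_pos: [563.2, 94.9, 21.6]
eef_rot: [-3.142, -0.0, -3.04]
ft_force: [-2.1, -0.6, 1.1]
opening: 0.004
gripper_force: 1.1
```

Request:
inch_along(moves={"plan":[[0,0,0,0,0],[0.02,0,0,0,0],[0.06,0,-0.08,0,0],[0.06,0,-0.16,0,0],[0.06,0,-0.26,0,0],[0.16,0,-0.36,0,0],[0.16,0,-0.36,0,0]]})

```text
t: 25.2
eef_pos: [481.2, 86.6, 204.5]
eef_rot: [3.141, 0.003, -3.04]
ft_force: [-0.9, -0.6, -0.3]
opening: 0.004
gripper_force: 0.0
```

```bash
python3 go.py 15 -115 175 3.1416 s
python3 - <<'E'
from h import *
snap("scene","s7");d=snap("side","d7");s=cv2.imread("pics/s7.png")
cv2.imwrite("pics/c7.png",np.vstack([cv2.resize(s[235:370,225:425],(600,300)),cv2.resize(d[180:330,215:365,::-1],(600,300))]))
E
```

```text
cur [481.2  86.6 204.5] -3.04 tgt [ 615.832 -139.775  175.       3.244]
dx -111.0 dy -238.8 dz 29.5 turn -0.000
```

View pics/c7.png

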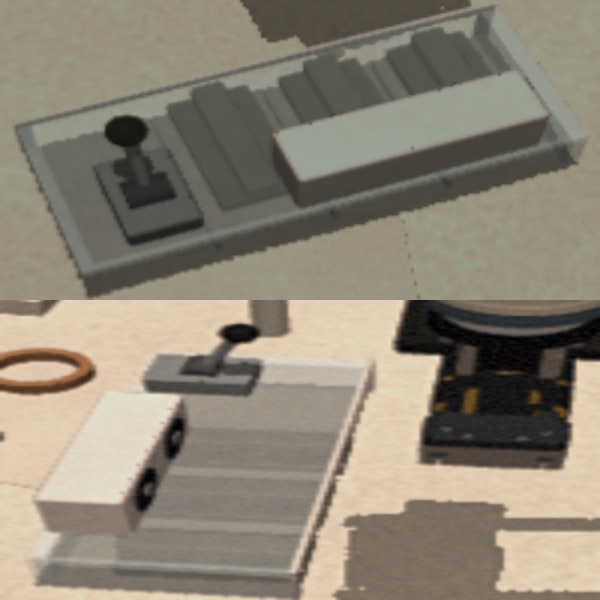

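All three blocks are under the shelf in separate lanes with nothing sticking out at the front, and the lever still leans towards the robot. Now the switch.

To row units: -239 mm / 500 = -0.478, -200 mm / 500 = -0.4.

Request:
inch_along(moves={"plan":[[-0.04,-0.08,0,0,0],[-0.08,-0.16,0,0,0],[-0.12,-0.24,0,0,0],[-0.16,-0.32,0,0,0],[-0.2,-0.4,0,0,0],[-0.246,-0.478,0,0,0],[-0.246,-0.478,0.06,0,0],[-0.246,-0.478,0.11,0,0],[-0.246,-0.478,0.138,0,0],[-0.246,-0.478,0.138,0,0]]})

```text
t: 26.3
eef_pos: [627.5, -138.2, 129.3]
eef_rot: [3.14, -0.005, -3.04]
ft_force: [-0.3, 0.4, 0.4]
opening: 0.004
gripper_force: 0.0
```

```bash
python3 go.py 30 -115 135 3.1416 s
```

```text
cur [ 627.5 -138.2  129.3] -3.04 tgt [ 630.754 -138.248  135.       3.244]
dx -3.2 dy -0.4 dz -5.7 turn -0.000
```

To row units: -88 mm / 500 = -0.176, -84 mm / 500 = -0.168.

Request:
inch_along(moves={"plan":[[-0.02,0,0,0,0],[-0.04,0,0,0,0],[-0.06,0,0,0,0],[-0.08,0,0,0,0],[-0.1,0,0,0,0],[-0.12,0,0,0,0],[-0.14,0,0,0,0],[-0.156,0,0,0,0],[-0.168,0,0,0,0],[-0.176,0,0,0,0]]})

```text
t: 27.3
eef_pos: [711.3, -130.2, 131.4]
eef_rot: [3.14, -0.014, -3.04]
ft_force: [-30.1, -4.3, 16.7]
opening: 0.002
gripper_force: 16.0
```

```bash
python3 go.py 115 -115 135 3.1416 s
```

```text
cur [ 711.3 -130.2  131.4] -3.04 tgt [ 715.312 -129.593  135.       3.244]
dx -4.1 dy 0.2 dz -3.6 turn 0.000
```

To row units: 200 mm / 500 = 0.4, 170 mm / 500 = 0.34.

Request:
inch_along(moves={"plan":[[0.04,0,0,0,0],[0.1,0,-0.02,0,0],[0.18,0,-0.08,0,0],[0.26,0,-0.16,0,0],[0.34,0,-0.22,0,0],[0.4,0,-0.24,0,0],[0.4,0,-0.24,0,0]]})

```text
t: 28.0
eef_pos: [515.9, -150.5, 255.3]
eef_rot: [-3.14, 0.003, -3.041]
ft_force: [0.5, 0.3, -0.2]
opening: 0.003
gripper_force: 0.0
```

```bash
python3 - <<'E'
from h import *
snap("scene","s8");d=snap("side","d8");s=cv2.imread("pics/s8.png")
cv2.imwrite("pics/c8.png",np.vstack([cv2.resize(s[235:370,225:425],(600,300)),cv2.resize(d[160:330,215:385,::-1],(600,300))]))
E
```

```text
(no output)
```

View pics/c8.png

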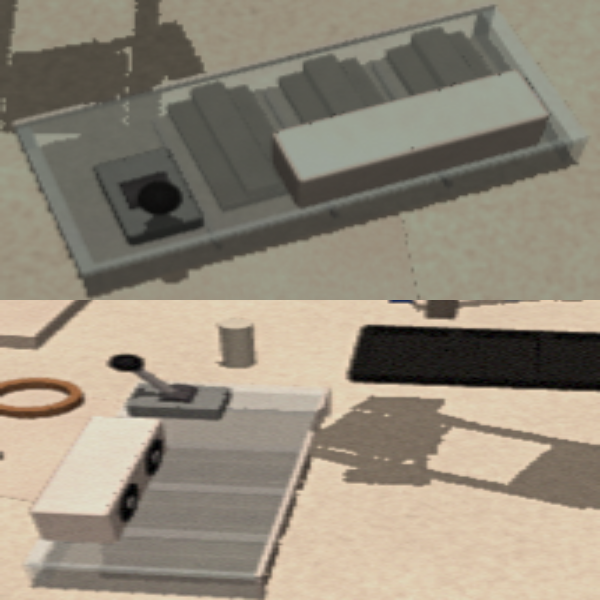

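The lever now leans away, with the ball at scene (278,324) and side (251,195). The blocks haven't moved and the glue stick is standing. I'll check the lever angle and then hand in.

```bash
python3 - <<'E'
from h import *
f=lambda s,d:tri([ray(cam("scene"),*s),ray(cam("side"),*d)])
p,e=f((278.3,323.7),(250.7,195.1));p0=np.array([671.8,-132.8,138.7]);print(p,e)
v=p-p0;ang=2*np.arcsin(np.linalg.norm(v)/140);print("turned",ang)
if ang>0.87: print(env.sign_off())
E
```

```text
[ 733.48125487 -127.29743364  137.21798397] [np.float64(1.0784088638958542), np.float64(1.078408863896114)]
turned 0.9166725771987689
the job is handed in; nothing more can be done
None
```

I found three blocks present and slid all three under the shelf, one to a lane. I then pushed the fan switch over until it stopped (about 0.92 rad by camera; 0.8 needed), left the jar and glue stick untouched, and handed in at about 28 s; no verdict came back.

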